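# Turn the dish carousel to the light port and switch the lamp on

## Task

With a fingertip, push on the spokes of the black carousel and turn it, either way, until the blue dish is centred over the yellow light port; then press the green button on the grey lamp box to switch the lamp on, not before the dish is in place. Only push and press: do not lift or shift the white stand, do not touch the coloured dishes, and leave everything else on the bench undisturbed.

Things in the scene. Friction and masses are not known exactly. Their poses are not given: they have to be found in the camera images.
- stand: White round stand, disc 310 mm across and 20 mm thick, 3 kg, standing loose on the bench. Origin: centre of its underside, on the carousel's upright axis. Its x axis points from there towards the light port; z is up.
- light_port (a point): Centre of the light port's top: a yellow cylinder 64 mm across fixed on the stand 120 mm from the axis with a white window; top 36 mm above the bench, below the passing carousel. A yellow stripe 28 mm wide runs from the hub to it. When a holder (52 mm) is centred over the port, an even yellow rim shows round it.
- carousel (a joint): Angle of the black three-spoke carousel on the stand, rad, growing anticlockwise seen from above; 0 (or any full turn) means the blue dish is centred over the light port. Turns both ways without end stops, with light friction (about 0.12 N m: 2 N on a spoke), and stays where it is left.
- hub (a point): Top of the carousel's hub (56 mm across), on its axis, 60 mm above the bench (cap: 66). Three spokes 120 degrees apart, bars 14 mm wide at 42 to 60 mm above the bench, bare from 28 to 94 mm from the axis; each ends in a round holder 52 mm across, at 42 to 56 mm, centred 120 mm out. Between spokes the space is open down to the disc (20 mm above the bench) save at the light port.
- dish_blue: The blue culture dish, 37 mm across, fastened in its holder on one spoke. Origin: centre of its underside, 120 mm from the carousel axis and 56 mm above the bench; top 62.6 mm above the bench.
- dish_red: The red dish, same size, fastened on the spoke 120 degrees anticlockwise (from above) from the blue one.
- dish_white: The white dish, same size, fastened on the spoke 120 degrees clockwise (from above) from the blue one.
- lampbox: Grey lamp control box fixed to the bench, 100 mm (x) by 120 mm (y), 50 mm tall. Origin: centre of its underside.
- lamp_button_top (a point): Centre of the top of the green push button (32 mm across, in a black housing) on the lamp box, 20 mm to the -y side of the box centre (box axes) and 72 mm above the bench; it is pressed straight down.
- lamp_button (a joint): Travel of the green button, m: 0 up, 0.006 fully down (about 4 N); it springs back. Beyond 0.004 it switches the lamp.
- jar: Small white-labelled jar with orange cap, 44 mm across, 55 mm tall, loose, close to the lamp box on its robot side. Origin: centre of its underside.
- vial: Amber vial with blue cap, 28 mm across, 60 mm tall, loose, close to the lamp box on its far side. Origin: centre of its underside.
- dish_stack: Stack of three clear dishes, 36 mm across, 30 mm tall, loose, between robot, stand and box. Origin: centre of its underside.
- medium_bottle: Green bottle with blue cap, 64 mm across, 130 mm tall, loose, on the left. Origin: centre of its underside.
- beaker: Clear plastic beaker, 70 mm across, 80 mm tall, loose, at the far side. Origin: centre of its underside.
- tip_box: Blue box with clear lid, 80 x 120 mm, 63 mm tall, loose, on the right. Origin: centre of its underside.
- pen: White pen with blue cap, 145 mm long, 14 mm thick, lying loose on the left. Origin: its underside.
Things that resemble listed ones, but are neither listed nor needed, are in the scene too. Leave any brown look-alike of the lampbox alone.

How it is judged:
On the way, in this order (a step that is already met when the one before it is completed fails the run):
1. the blue dish is brought over the light port and rests there (horizontal distance between dish_blue and light_port below 0.007 m and velocity of joint carousel between -0.03 and 0.03 rad/s), for 0.2 s.
2. the green lamp button is pressed down (horizontal distance between dish_blue and light_port below 0.007 m and value of joint lamp_button above 0.004 m), for 0.05 s.
At the end, for the whole second after the job is handed in: The blue dish's centre is within 7 mm (horizontally) of the light port's centre and the carousel is at rest, after the lamp button was pressed more than 4 mm down with the dish in place; the button is up again and the stand stands level (all of step 1 and value of joint lamp_button below 0.002 m and angle between stand's own z axis and vertical below 0.03 rad); the robot touches nothing.
It fails at once if the lamp button is pressed while the blue dish is not over the port (horizontal distance between dish_blue and light_port above 0.007 m and value of joint lamp_button above 0.004 m).
It fails at once if the stand is shifted by more than 20 mm, lifted by more than 4 mm or tipped (distance of stand from where it was at the start of the episode above 0.02 m or height (world z) of stand above 0.004 m or angle between stand's own z axis and vertical above 0.06 rad).
It fails at once if a coloured dish is touched (over 1.5 N) (contact force between any of the fingers, the arm and dish_blue above 1.5 N or contact force between any of the fingers, the arm and dish_red above 1.5 N or contact force between any of the fingers, the arm and dish_white above 1.5 N).
It fails at once if another thing on the bench is moved by more than 15 mm or knocked over (distance of any of jar, vial, dish_stack, medium_bottle, beaker, tip_box, pen from where it was at the start of the episode above 0.015 m or angle between any of jar, vial, dish_stack, medium_bottle, beaker, tip_box, pen's own z axis and vertical above 0.4 rad).
It also fails if it takes over 56 s, if anything falls off the work surface, if the arm or the gripper's body presses on something with over 40 N, if the wrist force passes 120 N, or if a joint passes its speed limit or range.

## Robot

A 7-joint arm with a two-finger parallel gripper is mounted at the origin on the work surface. World frame = base frame: x ahead of the robot, y to its left, z up, the work surface at z = 0. Lengths are in m, angles in rad, forces in N, time in s.
With the tool pointing down it reaches from about 0.425 to 0.925 m from the base axis. Payload 6.8 kg.
Tool frame: the origin (TCP) lies on the centre line of the jaws, within the pads' length; the fingertips stand 8 mm ahead of it and the grasp point (between the pads) lies 11 mm behind it; y points along the fingers, x is the direction in which the jaws open and shut, and the axes are right-handed (so a half turn about y gives the same grasp; the last joint's range is limited). The gripper opens to 85 mm and grips with 20 to 120 N. Pads are 22 mm wide; open, the fingers measure 114 mm over their backs; the gripper's body (76 mm by 85 mm) begins 54 mm behind the grasp point. The pads swing forward as they close: fully open they stand 13 mm farther back than shut.
Start: joints at [-1.437, 0.477, 0.022, 1.555, -0.011, 1.109, -0.083], TCP at [0.162, 0.655, 0.218] pointing down, gripper open.
Joint ranges: [-2.96, 2.96], [-0.34, 2.1], [-1.41, 1.46], [0.24, 2.44], [-1.37, 4.51], [0.17, 1.92], [-2.96, 2.96]. Speed limits (rad/s): [2.39, 2.39, 3.14, 3.14, 3.14, 3.14, 3.14].

## Interface

Orientations are given as a unit quaternion [x, y, z, w].
In Python, from workcell import get_obs, vision, workorder gives the robot as it stands.
- The arm moves only by the tool send_rows, never from a script. Its argument "motion" is one flat list of numbers, 7 for each row, row after row: the opening, from 0 (shut) to 1 (fully open), then the shift along the world's x, y, z in units of 25 mm (1.0 is 25 mm), then the turn, a rotation vector about the world's x, y, z in units of 5 degrees (1.0 is 5 degrees). In form: [gripper, x, y, z, ax, ay, az, gripper, x, y, z, ax, ay, az, ...]. A call has 1 to 12 rows; each row shifts and turns the pose as measured when the row begins; what a row does not reach is not made up. A row lasts 1/12 s, in which the tool goes at most 41.7 mm and 7.16 degrees, less where a joint would pass 70% of its speed; a pose out of reach is approached as far as the arm can. A call is refused whole if a number of a shift passes 1 or a number of a turn 1, either way. A call with a gripper value outside its range is refused whole. The fingers move at their own pace and stop on an object; the grip force is fixed at half the most. Time passes only in rows, so rows that do not move let the fingers close. It gives the time, the measured TCP pose, the force and the opening at its end, in the units of the state.
- get_obs(): the state, without advancing time (a new reading comes with each control period).
- vision.capture(name): name is "side" or "top" or "wrist"; returns (picture, depth): 420x560x3 uint8, red, green, blue; 420x560 float32, m along the optical axis (not along the pixel's ray), 0 where there is no reading.
- vision.get_calibration(name): a dict with "fx", "fy", "cx", "cy" (pixels), "k1" (the pictures are not rectified: a ray, as slopes to the right and down, at radius r is drawn at 1 + k1 r^2 times it, then the intrinsics apply), "extrinsics" (4x4, takes a point from world to camera coordinates); the wrist camera has in their place "T_tool_cam" (4x4, takes a point from camera to tool coordinates, whose origin is the TCP and whose axes are the tool frame's). Camera axes: x right, y down, z forward; pixel columns grow to the right and rows downward; lengths in m; the calibration is good to about 2 mm. A picture is of the moment at which its call begins: read the wrist's pose just before it. get_calibration takes no time and is no camera call.
- workorder.close_job(): hands the job in, once; it reports no verdict.
The state is a dict: "time": time; "q": joint angles; "dq": joint speeds; "joint_efforts": joint torques, N m; "ee_pos": TCP position; "ee_rot": TCP orientation; "wrist_force": force on the tool from outside, world axes, zero at the start; "moment": the same for the moment, N m; "finger_gap": opening from 0.0 (shut) to 1.0 (fully open).
Only numpy, scipy, OpenCV 4.12 (cv2) and the standard library are available. Lean on these libraries where they do the work, as an engineer would, in place of code of your own. Each camera call takes 0.05 s, during which the arm holds its last target. There are 200 camera calls.

## Working session

There is one attempt and no reset: what is moved stays moved. The work goes in short steps, Python scripts to look and compute and a tool call to move; the robot and the scene stay as the last step left them, time stands still between calls to the robot, and variables do not carry over. Pictures are saved under pics/ and viewed, about 8 in all and at most 12, crops included, and the job is handed in when it is done.

Besides the shell and the picture viewer there is one more tool, called after "Request:" as name(argument=value, ...), one argument or row to a line, values as JSON. send_rows: Moves the arm, as the interface text tells. Its arguments: {"type":"object","properties":{"motion":{"type":"array"}},"required":["motion"]}

```bash
mkdir -p pics; ls; cat > h.py <<'E'
import numpy as np, cv2
from scipy.spatial.transform import Rotation as R
from workcell import get_obs, vision, workorder
def cap(n):
    o=get_obs(); im,d=vision.capture(n); c=vision.get_calibration(n)
    if 'extrinsics' in c: T=np.linalg.inv(np.array(c['extrinsics']))
    else:
        W=np.eye(4);W[:3,:3]=R.from_quat(o['ee_rot']).as_matrix();W[:3,3]=o['ee_pos'];T=W@np.array(c['T_tool_cam'])
    return im,d,c,T
def ray(c,T,uv):
    K=np.array([[c['fx'],0,c['cx']],[0,c['fy'],c['cy']],[0,0,1]])
    p=cv2.undistortPoints(np.array(uv,float).reshape(-1,1,2),K,np.array([c['k1'],0,0,0.])).reshape(-1,2)
    return T[:3,3],np.c_[p,np.ones(len(p))]@T[:3,:3].T
def onz(c,T,uv,z):
    o,d=ray(c,T,uv); return o+d*((z-o[2])/d[:,2])[:,None]
def save(n,im): cv2.imwrite('pics/'+n+'.png',cv2.cvtColor(im,cv2.COLOR_RGB2BGR))
def todata(n): 
    r=cap(n); np.savez('pics/'+n+'.npz',im=r[0],d=r[1],T=r[3]); return r
E
python3 - <<'E'
from h import *
for n in('top','side'):
    r=todata(n); save(n,r[0]); print(n,r[3][:3,3],r[2]['fx'])
o=get_obs();print(o['time'],o['ee_pos'],o['ee_rot'])
E
```

```text
pics
top [0.38432526 0.08548956 1.19030291] 408.05653170635793
side [-0.0083798  -0.73599041  1.19796281] 537.2371382048899
0.1 [0.1615041  0.65482974 0.21683671] [ 0.55703602  0.43562559 -0.43647339 -0.55626631]
```

View pics/top.png

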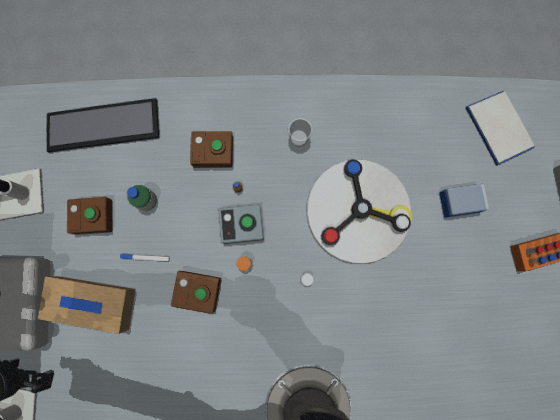

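View pics/side.png

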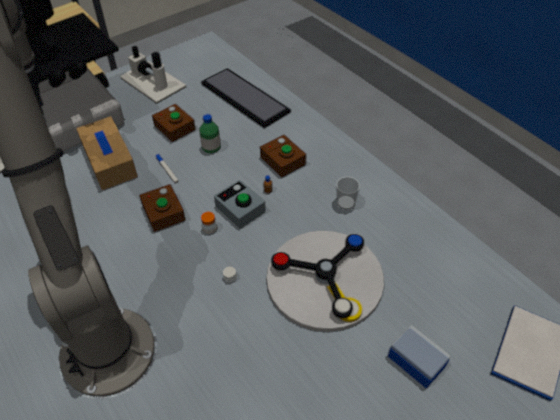

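```bash
python3 - <<'E'
from h import *
f=np.load('pics/top.npz');im=f['im'];T=f['T'];c=vision.get_calibration('top')
hsv=cv2.cvtColor(im,cv2.COLOR_RGB2HSV)
def cen(m,box):
    x0,y0,x1,y1=box;k=np.zeros(m.shape,np.uint8);k[y0:y1,x0:x1]=m[y0:y1,x0:x1]
    ys,xs=np.nonzero(k);return xs.mean(),ys.mean(),len(xs)
H,S,V=[hsv[...,i].astype(int) for i in range(3)]
B=(295,145,425,275)
P={}
def rep(n,m,box,z):
    u,v,k=cen(m,box);p=onz(c,T,[(u,v)],z)[0];P[n]=p;print(n,round(u,1),round(v,1),k,p.round(4))
rep('blue',(H>100)&(H<130)&(S>150)&(V>60),B,.0626)
rep('red',((H<8)|(H>172))&(S>150)&(V>60),B,.0626)
rep('yellow',(H>22)&(H<35)&(S>120)&(V>90),B,.036)
rep('button',(H>45)&(H<80)&(S>100)&(V>60),(220,200,262,242),.072)
rep('jar',(H>5)&(H<20)&(S>150)&(V>100),(230,250,260,280),.055)
rep('vial',(H>100)&(H<130)&(S>130),(228,178,245,195),.06)
rep('stack',(S<40)&(V>150),(295,268,318,292),.03)
# disc: white
m=((S<40)&(V>150)).astype(np.uint8);k=np.zeros_like(m);k[150:270,300:420]=m[150:270,300:420]
cs,_=cv2.findContours(k,cv2.RETR_EXTERNAL,cv2.CHAIN_APPROX_NONE);cc=max(cs,key=cv2.contourArea)
h=cv2.convexHull(cc);e=cv2.fitEllipse(h);print(e);p=onz(c,T,[e[0]],.02)[0];print('disc',p)
# hub
print('hubcap',onz(c,T,[(362,208.5)],.066), 'white',onz(c,T,[(402,222)],.0626))
x=im[150:275,295:430];save('crop',cv2.resize(x,None,fx=5,fy=4.7,interpolation=cv2.INTER_CUBIC)) 
y=im[170:280,190:320]
save('crop2',cv2.resize(y,None,fx=4,fy=4,interpolation=cv2.INTER_CUBIC))
for n in('blue','red'): d=P[n]-p;print(n,np.hypot(*d[:2]),np.degrees(np.arctan2(d[1],d[0])))
E
```

```text
blue 353.3 167.2 126 [ 0.6742 -0.1427  0.0626]
red 330.6 235.2 134 [ 0.4806 -0.0693  0.0626]
yellow 391.8 211.2 149 [ 0.5484 -0.2541  0.036 ]
button 246.7 221.5 110 [0.5222 0.1622 0.072 ]
jar 243.1 263.1 140 [0.4088 0.1744 0.055 ]
vial 236.1 184.5 15 [0.6298 0.1924 0.06  ]
stack 305.6 279.6 422 [0.3599 0.0012 0.03  ]
((360.5262145996094, 209.80169677734375), (136.439208984375, 227.14694213867188), 87.92153930664062)
disc [ 0.55661312 -0.16603695  0.02      ]
hubcap [[ 0.55345338 -0.16052981  0.066     ]] white [[ 0.51325161 -0.27372903  0.0626    ]]
blue 0.11984019276293661 11.22742148289043
red 0.1229983013003375 128.14073663507355
```

View pics/crop.png

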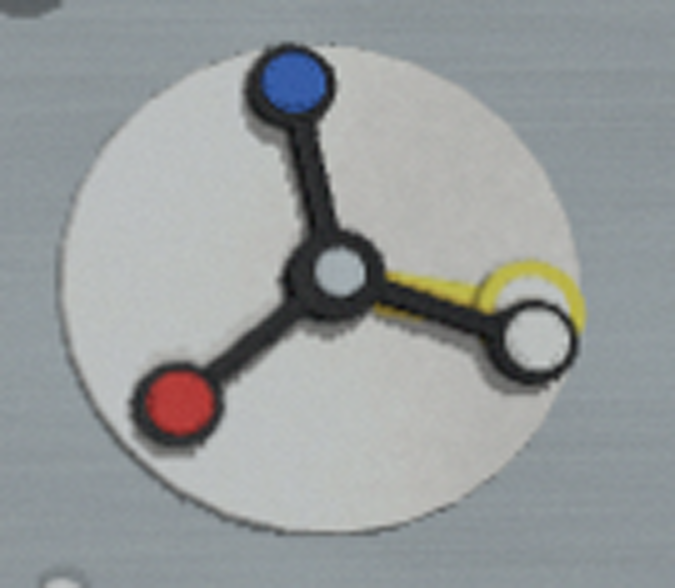

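View pics/crop2.png

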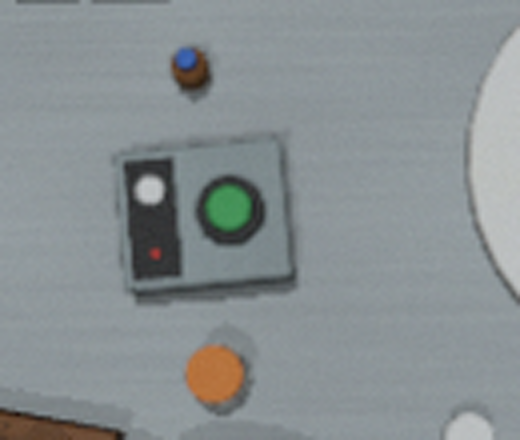

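Request:
send_rows(
  motion=[0, 0.6, -1, 0.3, 0, 0, 0, 0, 0.6, -1, 0, 0, 0, 0, 0, 0.6, -1, 0, 0, 0, 0, 0, 0.6, -1, 0, 0, 0, 0, 0, 0.6, -1, 0, 0, 0, 0, 0, 0.6, -1, 0, 0, 0, 0, 0, 0.6, -1, 0, 0, 0, 0, 0, 0.6, -1, 0, 0, 0, 0, 0, 0.6, -1, 0, 0, 0, 0, 0, 0.6, -1, 0, 0, 0, 0, 0, 0.6, -1, 0, 0, 0, 0, 0, 0.6, -1, 0, 0, 0, 0],
)

```text
time: 1.1
ee_pos: [0.3383, 0.3427, 0.2183]
ee_rot: [0.554, 0.436, -0.444, -0.553]
wrist_force: [0.3, 0.5, -0.2]
finger_gap: -0.002
```

Request:
send_rows(
  motion=[0, 0.6, -1, 0, 0, 0, 0, 0, 0.6, -1, 0, 0, 0, 0, 0, 0.6, -1, 0, 0, 0, 0, 0, 0.6, -1, 0, 0, 0, 0, 0, 0.6, -1, 0, 0, 0, 0, 0, 0.6, -1, 0, 0, 0, 0, 0, 0.6, -1, 0, 0, 0, 0, 0, 0.6, -1, 0, 0, 0, 0, 0, 0.6, -1, 0, 0, 0, 0, 0, 0.6, -1, 0, 0, 0, 0, 0, 0.6, -1, 0, 0, 0, 0, 0, 0.6, -1, 0, 0, 0, 0],
)

```text
time: 2.1
ee_pos: [0.5215, 0.0242, 0.2164]
ee_rot: [-0.553, -0.435, 0.445, 0.553]
wrist_force: [0.5, -0.1, 0.4]
finger_gap: 0.001
```

Request:
send_rows(
  motion=[0, 0.43, -0.82, 0, 0, 0, 0, 0, 0.43, -0.82, 0, 0, 0, 0, 0, 0.43, -0.82, 0, 0, 0, 0, 0, 0.43, -0.82, 0, 0, 0, 0, 0, 0.43, -0.82, 0, 0, 0, 0, 0, 0.43, -0.82, 0, 0, 0, 0, 0, 0.4, -0.6, 0, 0, 0, 0, 0, 0, 0, 0, 0, 0, 0, 0, 0, 0, 0, 0, 0, 0],
)

```text
time: 2.85
ee_pos: [0.5979, -0.129, 0.2133]
ee_rot: [-0.555, -0.43, 0.445, 0.555]
wrist_force: [0.5, 1.3, -0.5]
finger_gap: -0.001
```

```bash
python3 - <<'E'
from h import *
r=todata('wrist');save('w1',r[0]);o=get_obs();print(o['time'],o['ee_pos'],r[3].round(3))
o2,d=r[3][:3,3],0
E
```

```text
2.9 [ 0.59769005 -0.12898121  0.21329822] [[ 0.234  0.928  0.291  0.522]
 [ 0.972 -0.218 -0.087 -0.108]
 [-0.018  0.303 -0.953  0.37 ]
 [ 0.     0.     0.     1.   ]]
```

View pics/w1.png

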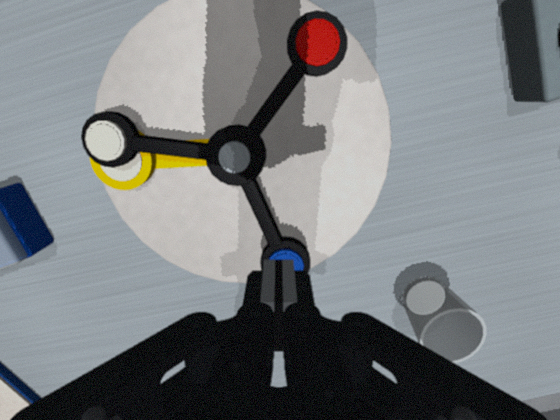

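```bash
cat >> h.py <<'E'
def ang(im,c,T,show=True):
    hsv=cv2.cvtColor(im,cv2.COLOR_RGB2HSV);H,S,V=[hsv[...,i].astype(int) for i in range(3)]
    out={}
    for n,m,z in(('red',((H<8)|(H>172))&(S>150)&(V>60),.0626),('blue',(H>100)&(H<130)&(S>150)&(V>60),.0626),('yel',(H>22)&(H<35)&(S>150)&(V>90),.036)):
        nn,l,st,ce=cv2.connectedComponentsWithStats(m.astype(np.uint8))
        for i in range(1,nn):
            if st[i,4]>60:
                p=onz(c,T,[ce[i]],z)[0]
                out.setdefault(n,[]).append((p,st[i],l==i))
                if show: print(n,ce[i].round(1),st[i,4],st[i,:4],p.round(4))
    return out
def ring(c,T,uv):  # circle fit on plane .036
    p=onz(c,T,uv,.036)[:,:2];q,*_=np.linalg.lstsq(np.c_[2*p,np.ones(len(p))],(p**2).sum(1),rcond=None)
    return q[:2],np.sqrt(q[2]+q[:2]@q[:2])
E
python3 - <<'E'
from h import *
f=np.load('pics/wrist.npz');im=f['im'];T=f['T'];c=vision.get_calibration('wrist')
o=ang(im,c,T)
g=cv2.cvtColor(im,cv2.COLOR_RGB2HSV);H,S,V=[g[...,i].astype(int) for i in range(3)]
m=(((S<60)&(V>150))|((H>20)&(H<38)&(S>100)&(V>90))|((H>45)&(H<30))).astype(np.uint8)
print('hub',onz(c,T,[(234,155)],.066),'white',onz(c,T,[(106,140)],.0626))
# outer ring boundary: yellow pixels, lowest in each column / leftmost
y=((H>20)&(H<38)&(S>120)&(V>80))
pts=[(u,np.nonzero(y[:,u])[0].max()+.5) for u in range(92,145) if y[:,u].any()]
print(ring(c,T,pts))
E
```

```text
red [317.6  41.8] 1691 [296  18  45  49] [ 0.4826 -0.0707  0.0626]
blue [ 21.6 219.3] 1530 [  0 184  51  73] [ 0.5681 -0.3888  0.0626]
blue [288.7 257.8] 381 [269 249  35  22] [ 0.668  -0.138   0.0626]
blue [ 16.  387.5] 123 [  0 372  34  32] [ 0.7663 -0.5037  0.0626]
yel [126.5 173.6] 786 [ 90 152  63  38] [ 0.5526 -0.2798  0.036 ]
yel [176.7 161.2] 547 [154 154  53  15] [ 0.5527 -0.2255  0.036 ]
hub [[ 0.5568649  -0.16267663  0.066     ]] white [[ 0.51633105 -0.27356651  0.0626    ]]
(array([ 0.53670165, -0.28088715]), np.float64(0.03186968652006059))
```

Request:
send_rows(
  motion=[0, -0.25, 0.7, -0.4, 0, 0, 0, 0, 0, 0, -1, 0, 0, 0, 0, 0, 0, -1, 0, 0, 0, 0, 0, 0, -1, 0, 0, 0, 0, 0, 0, -1, 0, 0, 0, 0, 0, 0, -1, 0, 0, 0, 0, 0, 0, -0.5, 0, 0, 0, 0, 0, 0, 0, 0, 0, 0],
)

```text
time: 3.57
ee_pos: [0.5887, -0.0989, 0.0617]
ee_rot: [-0.552, -0.436, 0.446, 0.554]
wrist_force: [-0.8, -0.9, 0.3]
finger_gap: 0.003
```

Request:
send_rows(
  motion=[0, 0.21, -0.31, -0.1, 0, 0, 0, 0, 0.21, -0.31, -0.1, 0, 0, 0, 0, 0.21, -0.31, -0.1, 0, 0, 0, 0, 0.15, -0.28, 0, 0, 0, 0, 0, 0.12, -0.3, 0, 0, 0, 0, 0, 0.1, -0.3, 0, 0, 0, 0, 0, 0.04, -0.32, 0, 0, 0, 0],
)

```text
time: 4.15
ee_pos: [0.62, -0.154, 0.0579]
ee_rot: [-0.551, -0.439, 0.446, 0.552]
wrist_force: [-0.5, 1.0, -0.1]
finger_gap: -0.006
```

Request:
send_rows(
  motion=[0, -0.06, -0.32, 0, 0, 0, 0, 0, -0.02, -0.32, 0, 0, 0, 0, 0, -0.06, -0.32, 0, 0, 0, 0, 0, -0.11, -0.31, 0, 0, 0, 0, 0, -0.14, -0.29, 0, 0, 0, 0, 0, -0.18, -0.27, 0, 0, 0, 0, 0, -0.22, -0.24, 0, 0, 0, 0, 0, -0.23, -0.21, 0, 0, 0, 0, 0, 0, 0, 0, 0, 0, 0],
)

```text
time: 4.9
ee_pos: [0.5902, -0.2219, 0.0588]
ee_rot: [0.553, 0.437, -0.445, -0.553]
wrist_force: [-0.6, 0.5, -0.1]
finger_gap: -0.002
```

```bash
python3 - <<'E'
from h import *
a=[]
for n in('top','wrist'):
    im,d,c,T=todata(n);print(n);ang(im,c,T);a.append(im)
save('s2',np.hstack([cv2.resize(x,(400,300)) for x in a]));o=get_obs();print(o['time'],o['ee_pos'],o['wrist_force'])
E
```

```text
top
red [330.6 235.1] 130 [325 229  13  13] [ 0.4809 -0.0693  0.0626]
blue [353.3 167.2] 123 [347 161  13  13] [ 0.6741 -0.1427  0.0626]
blue [132.4 192.2] 89 [128 187  10  11] [0.6127 0.4893 0.0626]
blue [ 80.4 304.3] 411 [ 60 297  42  16] [0.2987 0.6295 0.0626]
wrist
blue [ 10.8 291.8] 1412 [  0 247  33  82] [ 0.5762 -0.3654  0.0626]
blue [453.5 352.4] 1018 [424 337  53  37] [ 0.6652 -0.1381  0.0626]
yel [296.5 143.3] 151 [274 141  37   7] [ 0.5374 -0.1996  0.036 ]
yel [195.  194.5] 4081 [ 93 165 218  66] [ 0.5522 -0.2595  0.036 ]
5.0 [ 0.59172097 -0.22026834  0.05883526] [-0.48244053  0.57776637  0.32311621]
```

View pics/s2.png

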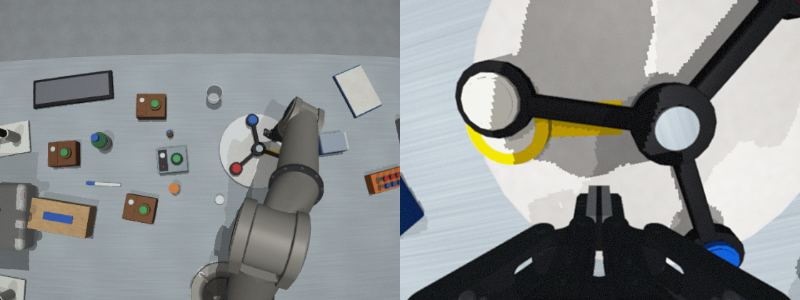

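```bash
python3 - <<'E'
from h import *
f=np.load('pics/wrist.npz');d=f['d'];T=f['T'];c=vision.get_calibration('wrist')
def p3(u,v):
    o,r=ray(c,T,[(u,v)]);return (o+r[0]*d[int(v),int(u)]).round(4)
for uv in [(272,262),(285,262),(280,275),(265,280),(240,280),(300,280),(260,300),(388,180),(128,140)]: print(uv,p3(*uv))
f=np.load('pics/top.npz');print(f['T'].round(3)[:3,3])
o=get_obs();print(o['ee_pos'],R.from_quat(o['ee_rot']).as_matrix().round(3))
E
```

```text
(272, 262) [ 0.5801 -0.2215  0.0794]
(285, 262) [ 0.5815 -0.2159  0.079 ]
(280, 275) [ 0.5808 -0.2179  0.0912]
(265, 280) [ 0.5796 -0.2238  0.095 ]
(240, 280) [ 0.617  -0.2531  0.0203]
(300, 280) [ 0.587  -0.2107  0.0873]
(260, 300) [ 0.5836 -0.2263  0.1025]
(388, 180) [ 0.558  -0.1636  0.067 ]
(128, 140) [ 0.5155 -0.2733  0.0625]
[0.384 0.085 1.19 ]
[ 0.59172097 -0.22026834  0.05883526] [[ 0.221 -0.007 -0.975]
 [ 0.975 -0.007  0.221]
 [-0.008 -1.     0.005]]
```

```bash
python3 - <<'E'
from h import *
f=np.load('pics/wrist.npz');d=f['d'];T=f['T'];c=vision.get_calibration('wrist')
for u in(270,286):
  for v in range(250,270,2):
    o,r=ray(c,T,[(u,v)]);print(u,v,(o+r[0]*d[v,u]).round(4))
E
```

```text
270 250 [ 0.6015 -0.2295  0.0181]
270 252 [ 0.6024 -0.2297  0.0192]
270 254 [ 0.6033 -0.2299  0.0202]
270 256 [ 0.6052 -0.2304  0.019 ]
270 258 [ 0.6061 -0.2305  0.02  ]
270 260 [ 0.5801 -0.2225  0.077 ]
270 262 [ 0.58   -0.2224  0.0792]
270 264 [ 0.5803 -0.2224  0.0805]
270 266 [ 0.58   -0.2222  0.0831]
270 268 [ 0.5798 -0.2221  0.0852]
286 250 [ 0.6029 -0.2195  0.02  ]
286 252 [ 0.6044 -0.2198  0.0196]
286 254 [ 0.606  -0.2201  0.0191]
286 256 [ 0.6068 -0.2203  0.0202]
286 258 [ 0.6082 -0.2206  0.0202]
286 260 [ 0.5813 -0.2154  0.0776]
286 262 [ 0.5811 -0.2154  0.08  ]
286 264 [ 0.5815 -0.2155  0.0812]
286 266 [ 0.5815 -0.2155  0.0829]
286 268 [ 0.5821 -0.2156  0.0836]
```

Request:
send_rows(
  motion=[0, -0.1, 0.15, -0.5, 0, 0, 0, 0, 0, 0, -0.5, 0, 0, 0, 0, 0, 0, -0.15, 0, 0, 0, 0, 0, 0, 0, 0, 0, 0],
)

```text
time: 5.33
ee_pos: [0.5914, -0.2138, 0.0292]
ee_rot: [0.552, 0.44, -0.445, -0.551]
wrist_force: [-0.4, 0.3, 0.0]
finger_gap: -0.003
```

```bash
python3 - <<'E'
from h import *
im,d,c,T=todata('wrist')
for v in range(254,268,2):
    o,r=ray(c,T,[(270,v)]);print(v,(o+r[0]*d[v,270]).round(4))
o=get_obs();print(o['ee_pos'],o['wrist_force'])
E
```

```text
254 [ 0.5903 -0.2183  0.0198]
256 [ 0.5912 -0.2185  0.0205]
258 [ 0.5925 -0.2188  0.0202]
260 [ 0.5802 -0.2151  0.048 ]
262 [ 0.5804 -0.2151  0.0495]
264 [ 0.5801 -0.2149  0.0521]
266 [ 0.5805 -0.215   0.0531]
[ 0.59145427 -0.21384135  0.02939378] [-0.71120774  0.16240613  0.16915199]
```

Request:
send_rows(
  motion=[0, -0.16, -0.08, 0, 0, 0, 0, 0, -0.29, -0.13, 0, 0, 0, 0, 0, -0.31, -0.11, 0, 0, 0, 0, 0, -0.32, -0.06, 0, 0, 0, 0, 0, -0.32, -0.02, 0, 0, 0, 0, 0, -0.32, 0.02, 0, 0, 0, 0, 0, -0.32, 0.06, 0, 0, 0, 0],
)

```text
time: 5.97
ee_pos: [0.5402, -0.2239, 0.0317]
ee_rot: [0.555, 0.441, -0.443, -0.549]
wrist_force: [3.5, -0.0, -1.2]
finger_gap: 0.002
```

Request:
send_rows(
  motion=[0, -0.3, 0.18, -0.06, 0, 0, 0, 0, -0.29, 0.14, -0.03, 0, 0, 0, 0, -0.27, 0.18, -0.02, 0, 0, 0, 0, -0.24, 0.22, -0.02, 0, 0, 0, 0, -0.22, 0.24, -0.02, 0, 0, 0, 0, -0.18, 0.27, -0.02, 0, 0, 0, 0, -0.14, 0.29, 0, 0, 0, 0],
)

```text
time: 6.55
ee_pos: [0.4955, -0.1858, 0.0292]
ee_rot: [0.558, 0.441, -0.442, -0.547]
wrist_force: [1.8, -2.5, 0.8]
finger_gap: 0.001
```

```bash
cat >> h.py <<'E'
def rep():
    h=np.array([.5565,-.162])
    for n in('top','wrist'):
        im,d,c,T=todata(n)
        for k,l in ang(im,c,T,False).items():
            for p,st,_ in l:
                v=p[:2]-h
                if abs(np.hypot(*v)-.12)<.02: print(n,k,st[4],p.round(4),'r',np.hypot(*v).round(4),'deg',np.degrees(np.arctan2(v[1],v[0])).round(1))
    o=get_obs();v=np.array(o['ee_pos'])[:2]-h;print(o['time'],o['ee_pos'],'rel',v.round(4),np.degrees(np.arctan2(v[1],v[0])))
E
python3 -c "
from h import *
rep()"
```

```text
top red 128 [ 0.6149 -0.0574  0.0626] r 0.1198 deg 60.8
top blue 81 [ 0.6227 -0.265   0.0626] r 0.1224 deg -57.3
wrist yel 2889 [ 0.5113 -0.2765  0.036 ] r 0.1231 deg -111.6
6.65 [ 0.49465852 -0.18388076  0.02869776] rel [-0.0618 -0.0219] -160.51519714763708
```

Request:
send_rows(
  motion=[0, 0.01, 0.34, 0, 0, 0, 0, 0, 0, 0.32, 0, 0, 0, 0, 0, 0.01, 0.32, 0, 0, 0, 0, 0, 0.05, 0.2, 0, 0, 0, 0, 0, 0, 0, 0, 0, 0, 0],
)

```text
time: 7.07
ee_pos: [0.4955, -0.1527, 0.0282]
ee_rot: [0.556, 0.441, -0.443, -0.548]
wrist_force: [0.1, -0.2, -0.4]
finger_gap: -0.001
```

```bash
python3 -c "
from h import *
rep()"
```

```text
top red 126 [ 0.6597 -0.1023  0.0626] r 0.1193 deg 30.1
wrist yel 3603 [ 0.5142 -0.2699  0.036 ] r 0.1158 deg -111.4
7.1667 [ 0.49513777 -0.15342898  0.02811887] rel [-0.0614  0.0086] 172.04842002962002
```

Request:
send_rows(
  motion=[0, 0.04, 0.16, 0, 0, 0, 0, 0, 0.04, 0.14, 0, 0, 0, 0, 0, 0, 0, 0, 0, 0, 0],
)

```text
time: 7.42
ee_pos: [0.4969, -0.1465, 0.028]
ee_rot: [0.557, 0.44, -0.443, -0.548]
wrist_force: [0.7, 0.1, 0.2]
finger_gap: -0.001
```

```bash
python3 -c "
from h import *
rep()"
```

```text
top red 126 [ 0.6651 -0.1129  0.0626] r 0.1192 deg 24.3
wrist blue 463 [ 0.5289 -0.2827  0.0626] r 0.1238 deg -102.9
wrist yel 3655 [ 0.514 -0.265  0.036] r 0.1115 deg -112.4
7.5167 [ 0.49669612 -0.14675027  0.02801943] rel [-0.0598  0.0152] 165.69467787516197
```

```bash
python3 -c "
from h import *
save('w3',np.load('pics/wrist.npz')['im'])"
```

```text
(no output)
```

View pics/w3.png

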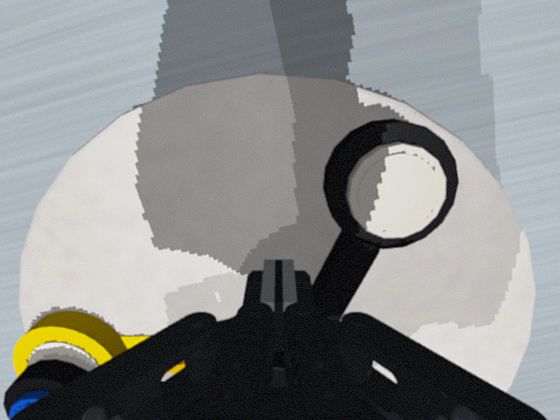

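Request:
send_rows(
  motion=[0, 0.03, 0.1, 0, 0, 0, 0, 0, 0.02, 0.08, 0, 0, 0, 0, 0, 0, 0, 0, 0, 0, 0],
)

```text
time: 7.77
ee_pos: [0.4978, -0.1429, 0.028]
ee_rot: [0.557, 0.439, -0.443, -0.548]
wrist_force: [0.9, -0.8, -0.4]
finger_gap: 0.001
```

```bash
python3 -c "
from h import *
rep()"
```

```text
top red 128 [ 0.6679 -0.1191  0.0626] r 0.1194 deg 21.1
wrist blue 1264 [ 0.5265 -0.2799  0.0626] r 0.1216 deg -104.3
wrist yel 3639 [ 0.5142 -0.2618  0.036 ] r 0.1084 deg -112.9
7.8667 [ 0.49769603 -0.14290349  0.02802247] rel [-0.0588  0.0191] 162.0088635902432
```

Request:
send_rows(
  motion=[0, -0.1, -0.25, 0, 0, 0, 0, 0, 0, 0, 0.8, 0, 0, 0, 0, 0, 0, 1, 0, 0, 0, 0, 0, 0, 1, 0, 0, 0, 0, 0, 0, 1, 0, 0, 0, 0, 0, 0, 1, 0, 0, 0, 0, 0.6, 0.6, 1, 0, 0, 0, 0, 0.8, 0.9, 0, 0, 0, 0, 0, 0.8, 0.9, 0, 0, 0, 0, 0, 0.8, 0.8, 0, 0, 0, 0, 0, 0.6, 0.5, 0, 0, 0, 0, 0, 0, 0, 0, 0, 0, 0],
)

```text
time: 8.87
ee_pos: [0.5819, -0.0562, 0.1808]
ee_rot: [0.556, 0.438, -0.441, -0.552]
wrist_force: [0.1, 0.3, -0.7]
finger_gap: 0.003
```

```bash
python3 - <<'E'
from h import *
rep()
a=[np.load(f'pics/{n}.npz')['im'] for n in('top','wrist')]
t=cv2.resize(a[0][150:275,290:430],(470,420),interpolation=cv2.INTER_CUBIC)
save('s4',np.hstack([cv2.resize(t,(370,330)),cv2.resize(a[1],(430,330))]))
E
```

```text
top blue 131 [ 0.5365 -0.28    0.0626] r 0.1197 deg -99.6
wrist red 762 [ 0.666  -0.1243  0.0626] r 0.1158 deg 19.0
wrist blue 1346 [ 0.539  -0.2799  0.0626] r 0.1191 deg -98.4
wrist yel 782 [ 0.5174 -0.2665  0.036 ] r 0.1116 deg -110.5
wrist yel 141 [ 0.5622 -0.2683  0.036 ] r 0.1065 deg -86.9
8.9667 [ 0.5790539  -0.05961244  0.18042157] rel [0.0226 0.1024] 77.57729822246773
```

View pics/s4.png

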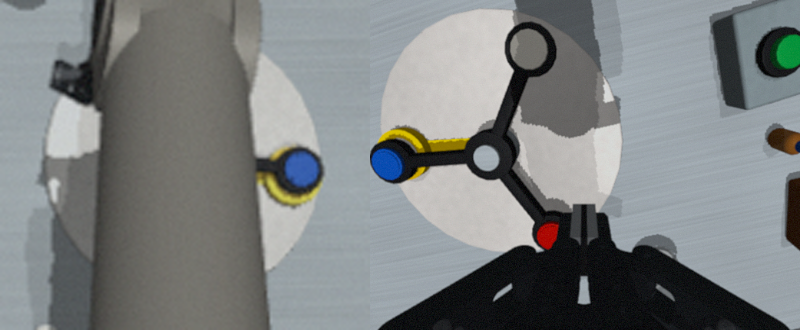

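```bash
python3 - <<'E'
from h import *
from scipy.optimize import least_squares
for n in('wrist','top'):
    f=np.load(f'pics/{n}.npz');im=f['im'];T=f['T'];c=vision.get_calibration(n)
    g=cv2.cvtColor(im,cv2.COLOR_RGB2HSV);H,S,V=[g[...,i].astype(int) for i in range(3)]
    y=((H>18)&(H<38)&(S>110)&(V>60)).astype(np.uint8)
    cs,_=cv2.findContours(y,cv2.RETR_EXTERNAL,cv2.CHAIN_APPROX_NONE)
    b=ang(im,c,T,False)['blue'];b=[p for p,_,_ in b if abs(p[1]+.28)<.02 and abs(p[0]-.537)<.02][0]
    p=np.vstack([onz(c,T,q.reshape(-1,2),.036)[:,:2] for q in cs if len(q)>8])
    p0=np.array([.5367,-.2809]);v=p-p0;r=np.hypot(*v.T)
    ok=(abs(r-.032)<.004)&(v@np.array([.16,.99])<.02);p=p[ok]
    s=least_squares(lambda x:np.hypot(*(p-x).T)-.032,p0,loss='soft_l1',f_scale=.001)
    print(n,ok.sum(),'port',s.x.round(4),'blue',b[:2].round(4),'diff mm',((b[:2]-s.x)*1e3).round(1),'rms',np.sqrt(np.mean(s.fun**2)).round(4))
E
```

```text
wrist 69 port [ 0.5361 -0.278 ] blue [ 0.539  -0.2799] diff mm [ 2.9 -1.8] rms 0.0011
top 20 port [ 0.5354 -0.2775] blue [ 0.5365 -0.28  ] diff mm [ 1.  -2.5] rms 0.001
```

Request:
send_rows(
  motion=[0, -0.23, 0.9, 0, 0, 0, 0, 0, -0.23, 0.9, 0, 0, 0, 0, 0, -0.23, 0.9, 0, 0, 0, 0, 0, -0.23, 0.9, 0, 0, 0, 0, 0, -0.23, 0.9, 0, 0, 0, 0, 0, -0.23, 0.9, 0, 0, 0, 0, 0, -0.23, 0.9, 0, 0, 0, 0, 0, -0.23, 0.9, 0, 0, 0, 0, 0, -0.23, 0.8, 0, 0, 0, 0, 0, -0.2, 0.4, 0, 0, 0, 0, 0, 0, 0, 0, 0, 0, 0, 0, 0, 0, 0, 0, 0, 0],
)

```text
time: 9.97
ee_pos: [0.507, 0.1338, 0.1785]
ee_rot: [0.563, 0.422, -0.438, -0.56]
wrist_force: [1.3, 0.4, 0.4]
finger_gap: -0.001
```

```bash
python3 - <<'E'
from h import *
rep()
for n in('top','side','wrist'):
    im,d,c,T=todata(n)
    g=cv2.cvtColor(im,cv2.COLOR_RGB2HSV);H,S,V=[g[...,i].astype(int) for i in range(3)]
    k,l,st,ce=cv2.connectedComponentsWithStats(((H>45)&(H<80)&(S>100)&(V>60)).astype(np.uint8))
    for i in range(1,k):
        if st[i,4]>40:print(n,st[i],ce[i].round(1),onz(c,T,[ce[i]],.072)[0].round(4))
save('w5',im)
E
```

```text
top red 127 [ 0.6679 -0.1193  0.0626] r 0.1193 deg 21.0
top blue 131 [ 0.5367 -0.2798  0.0626] r 0.1195 deg -99.6
10.0667 [0.50745425 0.13324273 0.17857725] rel [-0.049   0.2952] 99.4318490993831
top [211 140  11  10  88] [216.4 144.5] [0.7451 0.2478 0.072 ]
top [129 185  20  22 217] [140.1 196.8] [0.5973 0.463  0.072 ]
top [ 84 208  11  11  98] [ 89.3 212.9] [0.5539 0.6098 0.072 ]
top [195 288  12  12 105] [200.2 293.4] [0.3286 0.2899 0.072 ]
side [170 112  10   7  51] [174.3 114.9] [0.5546 0.6079 0.072 ]
side [200 122  18  14 184] [208.4 128.9] [0.6061 0.4748 0.072 ]
side [282 145  10   8  63] [286.2 148.3] [0.7474 0.2462 0.072 ]
side [237 193  12   9  83] [242.7 197. ] [0.5241 0.1599 0.072 ]
side [157 198  11   9  76] [161.5 201.8] [0.3302 0.2869 0.072 ]
wrist [ 300  191   40   39 1192] [319.2 210.4] [0.5227 0.1615 0.072 ]
```

View pics/w5.png

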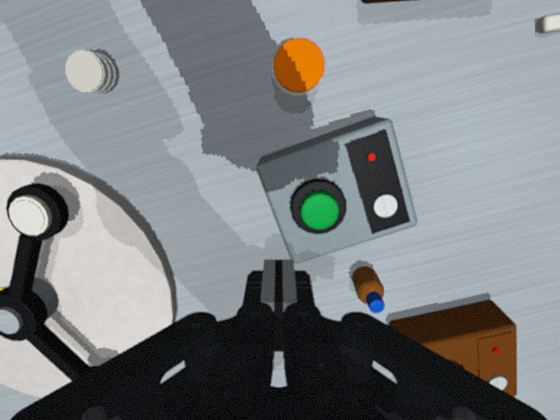

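Request:
send_rows(
  motion=[0, 0.3, 0.6, 0, 0, 0, 0, 0, 0.3, 0.5, 0, 0, 0, 0, 0, 0, 0, -0.8, 0, 0, 0, 0, 0, 0, -0.8, 0, 0, 0, 0, 0, 0, -0.8, 0, 0, 0, 0, 0, 0, -0.8, 0, 0, 0, 0, 0, 0, -0.6, 0, 0, 0, 0, 0, 0, 0, 0, 0, 0],
)

```text
time: 10.88
ee_pos: [0.5296, 0.1611, 0.0815]
ee_rot: [0.565, 0.423, -0.433, -0.561]
wrist_force: [-0.7, 0.7, 0.1]
finger_gap: -0.003
```

Request:
send_rows(
  motion=[0, -0.25, 0, -0.4, 0, 0, 0, 0, 0, 0, -0.4, 0, 0, 0, 0, 0, 0, -0.15, 0, 0, 0, 0, 0, 0, 0, 0, 0, 0],
)

```text
time: 11.22
ee_pos: [0.5259, 0.1612, 0.0577]
ee_rot: [0.566, 0.423, -0.432, -0.56]
wrist_force: [-1.6, -0.6, 1.9]
finger_gap: -0.0
```

Request:
send_rows(
  motion=[0, -0.08, 0, -0.16, 0, 0, 0, 0, 0, 0, -0.16, 0, 0, 0, 0],
)

```text
validation failed for argument at $.mo...
```

Request:
send_rows(
  motion=[0, -0.08, 0, -0.16, 0, 0, 0, 0, 0, 0, -0.16, 0, 0, 0, 0, 0, 0, 0, 0, 0, 0],
)

```text
time: 11.47
ee_pos: [0.5259, 0.1615, 0.0527]
ee_rot: [0.566, 0.424, -0.431, -0.561]
wrist_force: [-2.5, -0.7, 3.2]
finger_gap: -0.002
```

Request:
send_rows(
  motion=[0, 0, 0, -0.2, 0, 0, 0, 0, 0, 0, -0.15, 0, 0, 0, 0, 0, 0, 0, -0.1, 0, 0, 0],
)

```text
validation failed for argument at $.mo...
```

Request:
send_rows(
  motion=[0, 0, 0, -0.2, 0, 0, 0, 0, 0, 0, -0.15, 0, 0, 0, 0, 0, 0, 0, 0, 0, 0],
)

```text
time: 11.72
ee_pos: [0.5265, 0.1617, 0.0538]
ee_rot: [0.564, 0.424, -0.43, -0.563]
wrist_force: [-2.9, -0.4, 2.5]
finger_gap: -0.003
```

Request:
send_rows(
  motion=[0, -0.1, 0, -0.3, 0, 0, 0, 0, -0.05, 0, -0.3, 0, 0, 0, 0, 0, 0, -0.3, 0, 0, 0],
)

```text
time: 11.97
ee_pos: [0.5278, 0.1622, 0.0505]
ee_rot: [-0.563, -0.426, 0.425, 0.566]
wrist_force: [-34.0, -7.9, 95.0]
finger_gap: 0.001
```

```bash
python3 - <<'E'
from h import *
im,d,c,T=todata('wrist')
o=get_obs();print(o['time'],o['ee_pos'],o['wrist_force'],o['moment'])
for v in range(250,272,3):
    a,r=ray(c,T,[(270,v)]);print(v,(a+r[0]*d[v,270]).round(4))
save('w6',im)
E
```

```text
12.0167 [0.52768151 0.16220507 0.05064308] [-30.12227255  -7.76592764  89.6508694 ] [-1.6775302   6.90928573  0.07907398]
250 [0.5138 0.1622 0.0647]
253 [0.5157 0.1616 0.0636]
256 [0.5166 0.1614 0.0649]
259 [0.5166 0.1614 0.0679]
262 [0.5167 0.1614 0.0706]
265 [0.517  0.1614 0.073 ]
268 [0.5166 0.1616 0.0766]
271 [0.5165 0.1617 0.0793]
```

View pics/w6.png

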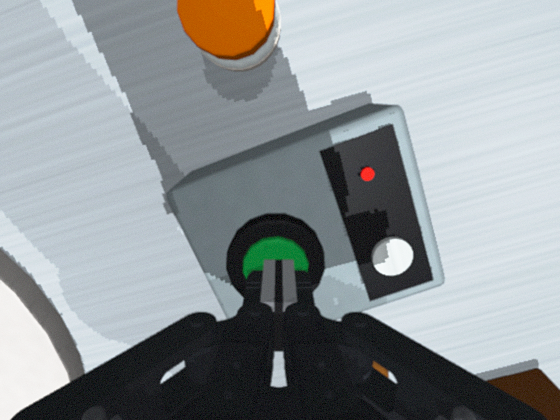

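Request:
send_rows(
  motion=[0, 0, 0, 0.3, 0, 0, 0, 0, 0, 0, 0.6, 0, 0, 0, 0, 0, 0, 1, 0, 0, 0, 0, 0, 0, 1, 0, 0, 0, 0, 0, 0, 1, 0, 0, 0, 0, 0, 0, 1, 0, 0, 0, 0, 0, 0, 0, 0, 0, 0],
)

```text
time: 12.6
ee_pos: [0.5296, 0.1622, 0.1875]
ee_rot: [-0.563, -0.429, 0.42, 0.567]
wrist_force: [1.1, 0.7, 0.6]
finger_gap: -0.001
```

```bash
python3 - <<'E'
from h import *
rep()
w=np.load('pics/wrist.npz')['im'];t=np.load('pics/top.npz')['im']
save('s7',np.hstack([cv2.resize(t[140:290,180:430],(440,300)),cv2.resize(w,(360,300))]))
o=get_obs();print(o['wrist_force'],o['dq'])
E
```

```text
top red 128 [ 0.668  -0.119   0.0626] r 0.1195 deg 21.1
top blue 130 [ 0.5368 -0.2798  0.0626] r 0.1194 deg -99.5
wrist red 417 [ 0.6604 -0.1191  0.0626] r 0.1124 deg 22.4
12.7 [0.52740987 0.1617758  0.18359759] rel [-0.0291  0.3238] 95.13404185732205
[ 0.04793577 -0.36826702 -1.52487525] [ 0.00343551  0.03519417 -0.01172304  0.03667171 -0.0051425  -0.00939131
  0.00035926]
```

View pics/s7.png

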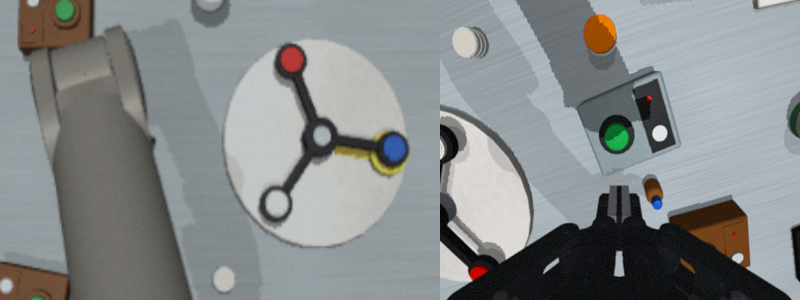

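```bash
python3 -c "
from h import *
print(workorder.close_job())"
```

```text
the job is handed in; nothing more can be done
None
```

I turned the carousel about 109° clockwise by pushing the white dish's spoke. I then pressed the green button on the grey lamp box once, backed the arm off to about 0.18 m, and handed the job in at about 12.7 s.

**Last checks**
- **Dish position:** the top view puts the blue dish at (0.537, -0.280). My port estimates were (0.535 to 0.537, -0.278 to -0.281). That is about 1–3 mm off, within the 7 mm limit, and it did not change after the press.
- **Button:** at the end of the press the fingertip was at a height of about 65–66 mm, which is the button's fully-down height. I didn't read the travel or confirm the lamp came on. After the lift the picture shows the button clear of the finger and looking up again.
- **Bench:** the jar, vial and dish stack looked undisturbed. I did not check the other loose things on the bench or the stand's tilt by measurement.

**What disagreed or went wrong**
- **Fingertip position:** with the gripper shut, the wrist depth picture showed the tips about 18 mm behind the TCP, not 8 mm ahead as stated. My first sweep therefore passed above the spokes without touching them.
- **Button force:** the press peaked at a reading of about 95 N once the button bottomed out. That is under the 120 N wrist limit but far more than was needed. The fingertip took that load; if it counts as the gripper's body, it is over the 40 N limit.
- **Refused calls:** two move calls were refused because I miscounted the numbers, and nothing moved as a result.

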